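Pack and wedge a bearing housing tight in its clamp fixture

ROBOT

A 6-joint arm with a two-finger parallel gripper is mounted at the origin on the work surface. World frame = base frame: x ahead of the robot, y to its left, z up, the work surface at z = 0. Lengths are in m, angles in degrees, forces in N, time in s.
With the tool pointing down it reaches from about 0.25 to 0.725 m from the base axis. Payload 9.7 kg.
Tool frame: the origin (TCP) lies midway between the tips of the shut fingers; the grasp point (between the pads) lies 19 mm behind it (grip_point_offset is the distance from the TCP to the grasp point, in m); y points along the fingers, z is the direction in which the jaws open and shut, and the axes are right-handed (so a half turn about y gives the same grasp; the last joint's range is limited). The gripper opens to 85 mm and grips with 20 to 120 N. Pads are 22 mm wide; open, the fingers measure 114 mm over their backs; the gripper's body (76 mm by 85 mm) begins 54 mm behind the grasp point. The pads swing forward as they close: fully open they stand 13 mm farther back than shut.
Start: joints at [-71.62, 4.979, 10.078, 95.1, 0, 90], TCP at [0.173, -0.522, 0.231] pointing down, gripper open.
Joint ranges: [-179.16, 179.16], [-48.56, 103.87], [-65.8, 70.77], [-126.05, 130.52], [-82.76, 87.17], [-180, 180]. Speed limits (degrees/s): [127.2, 127.2, 147.25, 180, 180, 180].

INTERFACE

Orientations are given as [roll, pitch, yaw] about the fixed x, y, z axes, in that order (R = Rz(yaw) Ry(pitch) Rx(roll)).
In Python, from workcell import get_obs, camera, job_done, grip_point_offset gives the robot as it stands.
- The arm moves only by the tool move_arm, never from a script. Its argument "deltas" is a list that holds one entry, the list of rows, each a list of 4 numbers: the shift along the tool's x, y, z in m, then the turn about the tool's y in degrees. A call has 1 to 5 rows; each row is the pose to reach, as a shift and turn from the pose commanded when the call began, along the tool's axes at that moment; what a row does not reach only later rows make up. A row lasts 1/10 s, in which the tool goes at most 50 mm and 8.59 degrees, less where a joint would pass 70% of its speed; a pose out of reach is approached as far as the arm can. A call with a gripper value outside its range is refused whole. "claw" is the finger opening in m, from 0 to 0.0854, set as the call begins (left out, the last holds). The fingers move at their own pace and stop on an object; "newtons" is the grip in N (left out, the last holds). Time passes only in rows, so rows that repeat a pose let the fingers close. It gives the time, the measured TCP pose, the force and the opening at its end, in the units of the state.
- get_obs(): the state, without advancing time (a new reading comes with each control period).
- camera(name): name is "scene" or "top" or "wrist"; returns a dict with "color" (384x512x3 uint8, blue, green, red), "range_z" (384x512 float32, m along the optical axis (not along the pixel's ray), 0 where there is no reading), "fx", "fy", "cx", "cy" (pixels), "k1" (the pictures are not rectified: a ray, as slopes to the right and down, at radius r is drawn at 1 + k1 r^2 times it, then the intrinsics apply), "T" (4x4, takes a point from camera to world coordinates). Camera axes: x right, y down, z forward; pixel columns grow to the right and rows downward; lengths in m; the calibration is good to about 2 mm. A picture is of the moment at which its call begins.
- job_done(): hands the job in, once; it reports no verdict.
The state is a dict: "time": time; "q": joint angles; "qd": joint speeds; "joint_efforts": joint torques, N m; "ee_pos": TCP position; "tcp_rot": TCP orientation; "wrist_force": force on the tool from outside, world axes, zero at the start; "torque": the same for the moment, N m; "opening": finger opening in m.
Only numpy, scipy, OpenCV 4.12 (cv2) and the standard library are available. Lean on these libraries where they do the work, as an engineer would, in place of code of your own. Each camera call takes 0.05 s, during which the arm holds its last target. There are 200 camera calls.

TASK

The grey bearing housing sits loose on the clamp bed between the tall fixed jaw and the stop block. Stand loose aluminium spacers upright side by side on the bed in the gap between housing and stop, as many as are needed (one or two), then push the wedge, thin end down, squarely into what is left of the gap until you feel it jam between spacer and stop clear of the bed, with the housing driven tight against the jaw. Finish while still holding the wedge in your grip and pressed in; leave unused spacers off the bed and do not disturb the other things on the bench.

Things in the scene. Friction and masses are not known exactly. Their poses are not given: they have to be found in the camera images.
- fixture: dark steel clamp bed bolted to the bench, a plate 120 mm (its x) by 210 mm (its y) and 15 mm thick; origin at the centre of its underside, z up. The bare steel fixed jaw (100 mm along x, 22 mm thick, 60 mm tall above the bed) stands at its +y end. The housing, the gap and the stop follow in the -y direction, all centred on x = 0.
- jaw: the fixed jaw, part of the bed; origin at the centre of its underside, on the bed's top. Its inner face looks to the bed's -y and is 11 mm from this origin.
- jaw_face (a point): lower middle of the fixed jaw's inner face, at the height of the bed's top (15 mm above the bench); fixed at x 0, y +83 mm in the bed's frame.
- stop: bare steel stop block bolted rigidly on the bed, 90 mm (x) by 30 mm (y) by 55 mm tall, axes parallel to the bed's; origin at the centre of its underside. Its place along the bed's y differs from job to job.
- stop_face (a point): lower middle of the stop's face that looks to the housing (+y), on the bed's top. The distance jaw_face to stop_face less the housing's 60 mm is the whole slack: 42 to 68 mm.
- housing: loose bearing housing, grey block 60 x 60 mm and 55 mm tall with a round steel boss (36 mm wide, 18 mm high) on top, 0.55 kg; origin at the centre of its underside. It stands on the bed 1 to 4 mm short of the jaw and slides when pushed.
- spacer_a: one of three equal loose aluminium spacers: block 40 mm (its x) wide, 16 mm (its y) thick, 55 mm tall, with a centred grip fin on top 28 mm (x) by 8 mm (y), 28 mm tall (83 mm over all), about 0.11 kg. Origin at the centre of its underside, z up; it stands upright on the bench. Gripping the fin across its 28 mm (fingers closing along x) leaves its neighbours clear.
- spacer_b: one of three equal loose aluminium spacers: block 40 mm (its x) wide, 16 mm (its y) thick, 55 mm tall, with a centred grip fin on top 28 mm (x) by 8 mm (y), 28 mm tall (83 mm over all), about 0.11 kg. Origin at the centre of its underside, z up; it stands upright on the bench. Gripping the fin across its 28 mm (fingers closing along x) leaves its neighbours clear.
- spacer_c: one of three equal loose aluminium spacers: block 40 mm (its x) wide, 16 mm (its y) thick, 55 mm tall, with a centred grip fin on top 28 mm (x) by 8 mm (y), 28 mm tall (83 mm over all), about 0.11 kg. Origin at the centre of its underside, z up; it stands upright on the bench. Gripping the fin across its 28 mm (fingers closing along x) leaves its neighbours clear.
- wedge: loose aluminium wedge standing thin end down on the bench: 40 mm (its x) wide, 12 mm (its y) thick at the foot, evenly thicker on both sides to 42 mm at the shoulder 60 mm up; on top a fin like the spacers' (28 mm tall), 0.19 kg. Origin at the centre of its foot. Between the 55 mm walls it jams in a remaining gap of about 14 to 37 mm; in a wider one its foot meets the bed and it stays loose.
- socket: bystander: short steel socket, 28 mm wide, 32 mm tall; origin under its centre
- nut: bystander: black collar nut, 34 mm wide, 14 mm tall; origin under its centre
- wrench: bystander: wrench 180 mm long lying along its x; origin under its middle
- screwdriver: bystander: screwdriver 200 mm long lying along its x; origin under its middle
- oiler: bystander: white bottle, 48 mm wide, 130 mm tall; origin under its centre
- hub: bystander: steel hub, 60 mm wide, 40 mm tall; origin under its centre
There are look-alikes about, which are no part of the job. What is shaped like the wedge but black or yellow is not meant. What is shaped like the spacer_a but turquoise is not meant.

How it is judged:
By the outcome, as a careful person would: the job done as asked, in the order asked, and still so for the second after the job is handed in, while the arm keeps its last pose, push and grip.
It also fails if it takes over 64 s, if anything falls off the work surface, if the arm or the gripper's body presses on something with over 40 N, if the wrist force passes 120 N, or if a joint passes its speed limit or range.

## Working session

There is one attempt and no reset: what is moved stays moved. The work goes in short steps, Python scripts to look and compute and a tool call to move; the robot and the scene stay as the last step left them, time stands still between calls to the robot, and variables do not carry over. Pictures are saved under pics/ and viewed, about 8 in all and at most 12, crops included, and the job is handed in when it is done.

Besides the shell and the picture viewer there is one more tool, called as name(argument=value, ...) on one line, values as JSON. move_arm: Moves the arm, as the interface text tells. Its arguments: {"type":"object","properties":{"deltas":{"type":"array"},"claw":{"type":"number"},"newtons":{"type":"number"}},"required":["deltas"]}

```bash
ls; mkdir -p pics; cat > h.py <<'E'
import numpy as np, cv2
from workcell import get_obs, camera, job_done, grip_point_offset
def pix2ray(c,u,v):
    xd=(np.asarray(u,float)-c["cx"])/c["fx"]; yd=(np.asarray(v,float)-c["cy"])/c["fy"]
    x,y=xd.copy(),yd.copy()
    for _ in range(10):
        s=1+c["k1"]*(x*x+y*y); x,y=xd/s,yd/s
    return np.stack([x,y,np.ones_like(x)],-1)
def onplane(c,u,v,z):
    T=c["T"]; d=pix2ray(c,u,v)@T[:3,:3].T; o=T[:3,3]
    return o+d*((z-o[2])/d[...,2])[...,None]
def cloud(c):
    h,w=c["range_z"].shape; u,v=np.meshgrid(np.arange(w),np.arange(h))
    P=pix2ray(c,u,v)*c["range_z"][...,None]
    P=P@c["T"][:3,:3].T+c["T"][:3,3]; P[c["range_z"]<=0]=np.nan
    return P
E
python3 - <<'E'
from h import *
import pickle
for n in("top","scene"):
    c=camera(n); pickle.dump(c,open(n+".pkl","wb"))
    cv2.imwrite(f"pics/{n}0.png",cv2.resize(c["color"],(768,576)))
    print(n,c["fx"],c["cx"],c["cy"],c["k1"],c["T"].round(3).tolist())
print(get_obs(),grip_point_offset)
E
```

```text
pics
top 358.5689462049021 252.48870441846861 186.6876401977201 -0.0757807998580034 [[-0.013, -0.997, 0.078, 0.484], [-1.0, 0.012, -0.02, 0.08], [0.019, -0.078, -0.997, 0.882], [0.0, 0.0, 0.0, 1.0]]
scene 425.3252908115478 252.10052248425364 192.54277429236805 -0.11380874928772718 [[0.713, 0.503, -0.488, 1.056], [0.701, -0.499, 0.51, -0.461], [0.013, -0.705, -0.709, 0.805], [0.0, 0.0, 0.0, 1.0]]
{'time': 0.1, 'q': array([-7.16197662e+01,  5.00702881e+00,  1.00392071e+01,  9.50991270e+01,
       -1.02787936e-03,  9.00014413e+01]), 'qd': array([-0.01047748, -0.08132301,  0.07581117, -0.01337655, -0.02884895,
        0.02068611]), 'joint_efforts': array([-4.63920987e-04, -5.21562016e+01,  4.65653515e+01,  1.60782225e-02,
       -2.03123636e-05,  7.77334549e-06]), 'ee_pos': array([ 0.17335826, -0.52175126,  0.2306647 ]), 'tcp_rot': array([-9.00669487e+01, -1.02956281e-03, -1.61621206e+02]), 'wrist_force': array([-0.27219937,  0.16432378,  0.28089053]), 'torque': array([-0.0263791 ,  0.0114155 , -0.01660487]), 'opening': 0.0854400157244437} 0.0187
```

View pics/top0.png

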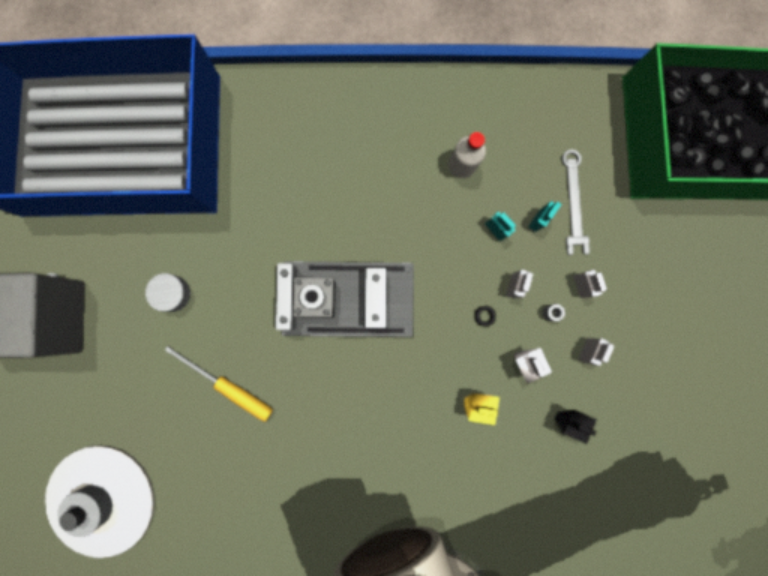

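View pics/scene0.png

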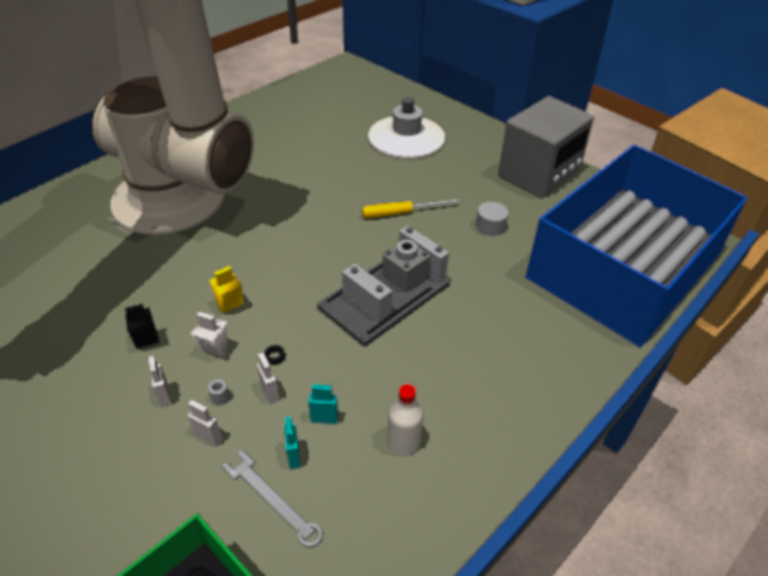

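Top view: the bed is at (345,299), with the jaw at (285,297), housing at (313,297) and stop at (375,297).
- **Spacer candidates:** bare aluminium at (523,283), (596,283) and (602,351). The turquoise look-alikes at (501,225) and (547,214) are out.
- **Wedge candidates:** bare aluminium at (533,363). The yellow one at (482,408) and the black one at (576,424) are out.

The scene view agrees: the aluminium wedge is at (210,335) and the spacers are at (158,380), (204,422) and (267,378).

```bash
python3 - <<'E'
from h import *
import pickle
c=pickle.load(open("top.pkl","rb")); P=cloud(c)
z=P[...,2]; 
def clus(lo,hi,box,name):
    m=((z>lo)&(z<hi)).astype(np.uint8); 
    x0,y0,x1,y1=box; mm=np.zeros_like(m); mm[y0:y1,x0:x1]=m[y0:y1,x0:x1]
    n,l,s,ce=cv2.connectedComponentsWithStats(mm)
    for i in range(1,n):
        if s[i,4]<8: continue
        p=P[l==i]; r=cv2.minAreaRect(p[:,:2].astype(np.float32)*1000)
        print(name,(ce[i]*1.5).round(),s[i,4],"mean",p.mean(0).round(3),"rect",np.round(r[0]),np.round(r[1]),round(r[2]),"zmax",p[:,2].max().round(3))
clus(.063,.1,(300,120,420,300),"fin")
clus(.02,.1,(300,120,420,300),"body")
clus(.06,.1,(180,165,280,230),"bedhi")
clus(.008,.025,(180,165,280,230),"bedplate")
c=camera("wrist"); print(c["T"].round(4).tolist(),c["fx"],c["cx"],c["cy"])
E
```

```text
fin [552. 211.] 69 mean [ 0.649 -0.204  0.079] rect [ 651. -206.] [ 8. 29.] 53 zmax 0.086
fin [506. 220.] 69 mean [ 0.636 -0.132  0.078] rect [ 636. -133.] [28.  9.] 40 zmax 0.086
fin [525. 282.] 73 mean [ 0.542 -0.158  0.079] rect [ 542. -159.] [ 8. 28.] 72 zmax 0.085
fin [598. 282.] 86 mean [ 0.54  -0.272  0.078] rect [ 541. -273.] [28. 10.] 14 zmax 0.087
fin [605. 352.] 76 mean [ 0.433 -0.278  0.078] rect [ 433. -279.] [ 9. 26.] 72 zmax 0.086
fin [536. 367.] 89 mean [ 0.414 -0.17   0.082] rect [ 413. -172.] [35.  9.] 25 zmax 0.093
fin [485. 410.] 60 mean [ 0.351 -0.091  0.082] rect [349. -92.] [25. 12.] 82 zmax 0.092
fin [584. 428.] 62 mean [ 0.321 -0.24   0.083] rect [ 319. -243.] [30. 10.] 73 zmax 0.091
body [546. 214.] 179 mean [ 0.649 -0.201  0.059] rect [ 651. -205.] [17. 39.] 51 zmax 0.086
body [502. 224.] 205 mean [ 0.634 -0.13   0.057] rect [ 635. -133.] [40. 16.] 37 zmax 0.086
body [520. 283.] 183 mean [ 0.541 -0.156  0.059] rect [ 542. -159.] [14. 40.] 75 zmax 0.085
body [591. 283.] 244 mean [ 0.54  -0.27   0.058] rect [ 541. -273.] [40. 17.] 15 zmax 0.087
body [555. 312
[... 200 characters left out ...]
16 -0.169  0.063] rect [ 414. -172.] [42. 43.] 24 zmax 0.093
body [482. 408.] 342 mean [ 0.352 -0.09   0.062] rect [351. -93.] [39. 41.] 79 zmax 0.092
body [576. 425.] 401 mean [ 0.322 -0.237  0.06 ] rect [ 320. -242.] [41. 42.] 66 zmax 0.091
bedhi [301. 296.] 1170 mean [0.524 0.18  0.076] rect [524. 176.] [ 84. 100.] 88 zmax 0.093
bedhi [375. 297.] 507 mean [0.522 0.069 0.071] rect [522.  69.] [27. 86.] 89 zmax 0.079
bedplate [359. 299.] 2750 mean [0.521 0.095 0.015] rect [523. 113.] [210. 120.] 89 zmax 0.025
[[0.315, -0.9133, -0.2583, 0.2381], [-0.9491, -0.3033, -0.085, -0.4982], [-0.0007, 0.272, -0.9623, 0.3737], [0.0, 0.0, 0.0, 1.0]] 340.6857209527959 258.2698759606767 193.21780388058178
```

```bash
cat >> h.py <<'E'
def go(x,y,z,yaw,o=None):
    o=o or get_obs(); p=np.asarray(o["ee_pos"]); r=o["tcp_rot"]; a=np.radians(r[2])
    d=np.array([x,y,z])-p
    dy=(yaw-r[2]+90)%180-90
    print("t",round(o["time"],2),"p",p.round(4),"yaw",round(r[2],2),"F",np.round(o["wrist_force"],1),"op",round(o["opening"],4))
    print("delta tool x,y,z mm:",np.round(1000*np.array([d@[np.cos(a),np.sin(a),0],-d[2],d@[-np.sin(a),np.cos(a),0]]),1),"turn",round(-dy,2),"dist",round(1000*np.linalg.norm(d)))
E
python3 -c "
from h import *
go(.523,.06,.25,-90)"
```

```text
t 0.15 p [ 0.1734 -0.5218  0.2308] yaw -161.62 F [-0.1 -0.1  0.9] op 0.0853
delta tool x,y,z mm: [-515.2  -19.2 -441.8] turn -71.62 dist 679
```

move_arm(deltas=[[[-0.515, -0.02, -0.442, -71.6], [-0.515, -0.02, -0.442, -71.6], [-0.515, -0.02, -0.442, -71.6], [-0.515, -0.02, -0.442, -71.6], [-0.515, -0.02, -0.442, -71.6]]])

```text
time: 0.65
ee_pos: [0.3025, -0.3059, 0.2386]
tcp_rot: [-90.0, 0.0, -118.3]
wrist_force: [1.7, -0.2, -0.0]
opening: 0.0854
```

```bash
python3 -c "
from h import *
go(.523,.06,.25,-90)"
```

```text
t 0.65 p [ 0.3025 -0.3059  0.2386] yaw -118.33 F [ 1.7 -0.2 -0. ] op 0.0854
delta tool x,y,z mm: [-426.8  -11.4   20.4] turn -28.33 dist 427
```

move_arm(deltas=[[[-0.427, -0.011, 0.02, -28.5], [-0.427, -0.011, 0.02, -28.5], [-0.427, -0.011, 0.02, -28.5], [-0.427, -0.011, 0.02, -28.5], [-0.427, -0.011, 0.02, -28.5]]])

```text
time: 1.15
ee_pos: [0.4326, -0.0922, 0.2452]
tcp_rot: [-90.0, -0.0, -90.0]
wrist_force: [1.4, -1.1, -0.7]
opening: 0.0854
```

```bash
python3 -c "
from h import *
go(.523,.06,.25,-90)"
```

```text
t 1.15 p [ 0.4326 -0.0922  0.2452] yaw -90.04 F [ 1.4 -1.1 -0.7] op 0.0854
delta tool x,y,z mm: [-152.2   -4.8   90.3] turn -0.04 dist 177
```

move_arm(deltas=[[[-0.152, -0.005, 0.09, 0], [-0.152, -0.005, 0.09, 0], [-0.152, -0.005, 0.09, 0], [-0.152, -0.005, 0.09, 0], [-0.152, -0.005, 0.09, 0]]])

```text
time: 1.65
ee_pos: [0.5234, 0.0604, 0.2489]
tcp_rot: [-90.1, 0.0, -89.9]
wrist_force: [-0.7, -0.4, 0.4]
opening: 0.0856
```

```bash
python3 - <<'E'
from h import *
import pickle
c=camera("wrist"); pickle.dump(c,open("w1.pkl","wb")); go(.523,.06,.25,-90)
cv2.imwrite("pics/w1.png",cv2.resize(c["color"],(768,576)))
P=cloud(c); x,y,z=P[...,0],P[...,1],P[...,2]
# y extents of jaw / stop / housing tops along x bands
for n,lo,hi,zl,zh in(("jaw",.17,.24,.07,.079),("stop",.03,.11,.065,.074),("housing",.11,.21,.063,.074),("bed",0,.23,.012,.018)):
    for xb in np.arange(.475,.58,.01):
        m=(x>xb)&(x<xb+.01)&(z>zl)&(z<zh)&(y>lo)&(y<hi)
        if m.sum()>20: print(n,round(xb,3),m.sum(),"y",np.percentile(y[m],[0.5,3,97,99.5]).round(4),"z",np.median(z[m]).round(4))
E
```

```text
t 1.7 p [0.5227 0.0589 0.2492] yaw -89.99 F [ 0.2 -0.8 -0.1] op 0.0852
delta tool x,y,z mm: [-1.1 -0.8  0.3] turn 0.01 dist 1
jaw 0.475 172 y [0.1978 0.198  0.2088 0.209 ] z 0.0755
jaw 0.485 129 y [0.1975 0.1976 0.2045 0.2053] z 0.0753
jaw 0.495 424 y [0.17   0.1709 0.2083 0.209 ] z 0.0748
jaw 0.505 408 y [0.1724 0.1757 0.2084 0.209 ] z 0.0742
jaw 0.515 325 y [0.1844 0.1853 0.2086 0.209 ] z 0.0748
jaw 0.525 308 y [0.1845 0.1853 0.2087 0.209 ] z 0.075
jaw 0.535 426 y [0.1708 0.1739 0.2083 0.209 ] z 0.0742
jaw 0.545 456 y [0.1701 0.1714 0.2083 0.209 ] z 0.0748
jaw 0.555 130 y [0.1959 0.196  0.2046 0.2073] z 0.0754
jaw 0.565 211 y [0.1956 0.1958 0.2088 0.209 ] z 0.0754
stop 0.475 235 y [0.0565 0.0575 0.0857 0.0864] z 0.0705
stop 0.485 234 y [0.0566 0.0568 0.0861 0.0863] z 0.0704
stop 0.495 303 y [0.0566 0.0569 0.0857 0.0861] z 0.0705
stop 0.505 326 y [0.0566 0.0574 0.0855 0.0857] z 0.0705
stop 0.515 315 y [0.0554 0.0567 0.0851 0.0855] z 0.0705
stop 0.525 350 y [0.0556 0.0562 0.0849 0.0854] z 0.0705
stop 0.535 317 y [0.0554 0.0563 0.0846 0.0847] z 0.0705
stop 0.545 237 y [0.0557 0.056  0
[... 628 characters left out ...]
82 0.1892 0.2011 0.2075] z 0.0687
housing 0.565 41 y [0.1955 0.1956 0.202  0.2043] z 0.0698
bed 0.475 1302 y [0.0109 0.0159 0.1946 0.1979] z 0.0156
bed 0.485 990 y [0.0109 0.0145 0.1935 0.1971] z 0.0156
bed 0.495 693 y [0.0107 0.0129 0.1332 0.1353] z 0.0155
bed 0.505 672 y [0.0099 0.013  0.1333 0.1353] z 0.0156
bed 0.515 673 y [0.0093 0.0117 0.1322 0.1343] z 0.0156
bed 0.525 695 y [0.0095 0.012  0.1322 0.1343] z 0.0155
bed 0.535 680 y [0.0096 0.0121 0.1323 0.1343] z 0.0156
bed 0.545 676 y [0.0095 0.0118 0.1323 0.1333] z 0.0156
bed 0.555 1042 y [0.0083 0.0127 0.1908 0.1955] z 0.0155
bed 0.565 1328 y [0.0085 0.0134 0.1926 0.1955] z 0.0158
bed 0.575 1422 y [0.0097 0.0179 0.1981 0.2037] z 0.0156
```

View pics/w1.png

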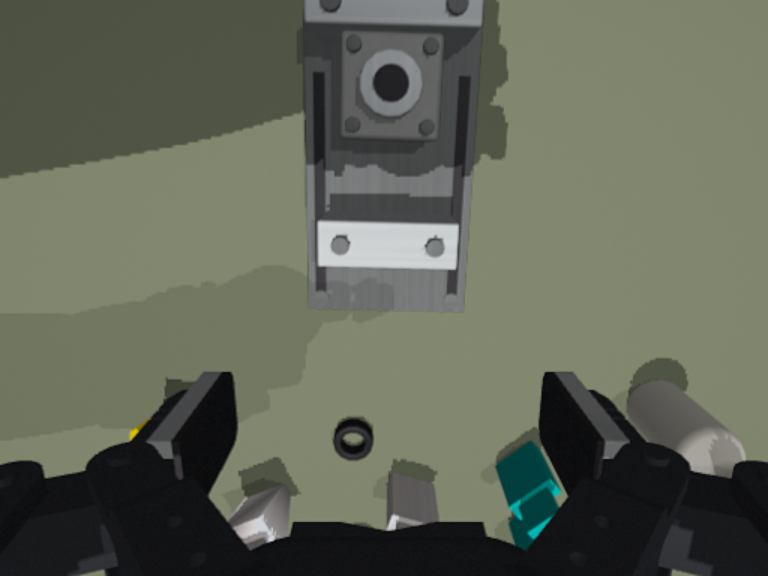

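The wrist view shows the jaw top edge at the top of the picture, the housing at (390,85) and the stop at (388,245), with an empty gap between. The jaw face is at y≈0.1969 and the stop face at y≈0.0853 (at x=0.523), so the slack is about 51.6 mm. One spacer leaves about 35.6 mm, which is inside the jam range, so one is enough. I'll use the spacer at (0.542,-0.159).

move_arm(deltas=[[[0.219, 0.04, 0.019, 16], [0.219, 0.04, 0.019, 16], [0.219, 0.04, 0.019, 16], [0.219, 0.04, 0.019, 16], [0.219, 0.04, 0.019, 16]]])

```text
time: 2.2
ee_pos: [0.5394, -0.1659, 0.2091]
tcp_rot: [-90.1, -0.0, -106.4]
wrist_force: [-0.1, 1.5, 0.0]
opening: 0.0855
```

```bash
cat > fin.py <<'E'
from h import *
def fin(c,P,x0,y0,zl,zh,r=.035):
    m=(np.hypot(P[...,0]-x0,P[...,1]-y0)<r)&(P[...,2]>zl)&(P[...,2]<zh)
    m&=c["color"].max(-1)>70
    p=P[m]; R=cv2.minAreaRect(p[:,:2].astype(np.float32)*1000)
    (w,h),a=R[1],R[2]
    if w<h: a-=90
    a=(a+90)%180-90
    print("n",m.sum(),"c",np.round(R[0],1),"size",np.round(R[1],1),"long axis yaw",round(a,1),"ztop",np.percentile(p[:,2],95).round(4))
    return R[0][0]/1000,R[0][1]/1000,a
E
python3 - <<'E'
from fin import *
import pickle
c=camera("wrist"); pickle.dump(c,open("w2.pkl","wb")); cv2.imwrite("pics/w2.png",cv2.resize(c["color"],(768,576)))
P=cloud(c)
s=fin(c,P,.542,-.159,.08,.09); fin(c,P,.542,-.159,.03,.09)
fin(c,P,.414,-.172,.084,.096); fin(c,P,.414,-.172,.04,.096)
go(s[0],s[1],.057,s[2]-90)
E
```

```text
n 348 c [ 542.9 -158.9] size [ 8.1 26.9] long axis yaw -16.3 ztop 0.0845
n 1103 c [ 543.1 -158.8] size [15.7 40.1] long axis yaw -17.4 ztop 0.0841
n 321 c [ 415.4 -170.9] size [28.5  7.9] long axis yaw 23.9 ztop 0.0894
n 2380 c [ 415.2 -171.1] size [41.3 42.1] long axis yaw -66.3 ztop 0.0886
t 2.25 p [ 0.5394 -0.1674  0.2084] yaw -106.44 F [-0.6 -1.1 -1.3] op 0.0854
delta tool x,y,z mm: [ -9.2 151.4   0.9] turn -0.17 dist 152
```

View pics/w2.png

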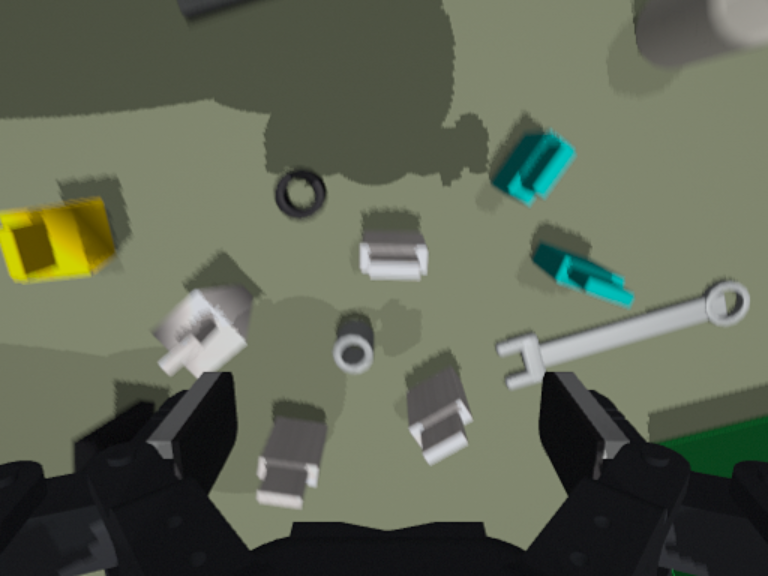

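Spacer at (393,258) and wedge at (205,335) are both bare aluminium, so the choice stands. Descending on the spacer.

move_arm(deltas=[[[-0.005, 0.045, 0.0005, 0], [-0.009, 0.09, 0.001, 0], [-0.009, 0.1, 0.001, 0], [-0.009, 0.1, 0.001, 0]]], claw=0.056)

```text
time: 2.65
ee_pos: [0.5429, -0.1533, 0.1093]
tcp_rot: [-90.2, -0.0, -106.2]
wrist_force: [-0.2, -0.4, 0.7]
opening: 0.0558
```

```bash
python3 -c "
from h import *
go(.543,-.1588,.057,-106.5)"
```

```text
t 2.65 p [ 0.5429 -0.1533  0.1093] yaw -106.17 F [-0.2 -0.4  0.7] op 0.0558
delta tool x,y,z mm: [ 5.3 52.3  1.7] turn 0.33 dist 53
```

move_arm(deltas=[[[0.006, 0.02, 0.001, 0], [0.006, 0.02, 0.001, 0], [0.006, 0.02, 0.001, 0], [0.006, 0.02, 0.001, 0]]])

```text
time: 3.05
ee_pos: [0.5444, -0.1594, 0.0923]
tcp_rot: [-89.9, 0.0, -106.1]
wrist_force: [-0.3, -0.6, 0.6]
opening: 0.0563
```

```bash
python3 -c "
from h import *
go(.543,-.1588,.057,-106.5)"
```

```text
t 3.05 p [ 0.5444 -0.1594  0.0923] yaw -106.15 F [-0.3 -0.6  0.6] op 0.0563
delta tool x,y,z mm: [-0.1 35.3 -1.5] turn 0.35 dist 35
```

move_arm(deltas=[[[0, 0.02, -0.001, 0], [0, 0.034, -0.001, 0], [0, 0.034, -0.001, 0], [0, 0.034, -0.001, 0]]])

```text
time: 3.45
ee_pos: [0.5426, -0.1588, 0.0564]
tcp_rot: [-90.0, -0.0, -106.1]
wrist_force: [0.1, -0.3, -0.2]
opening: 0.0564
```

move_arm(deltas=[[[0, 0, 0, 0], [0, 0, 0, 0], [0, 0, 0, 0], [0, 0, 0, 0], [0, 0, 0, 0]]], claw=0.015, newtons=60)

```text
time: 3.95
ee_pos: [0.5431, -0.159, 0.0571]
tcp_rot: [-89.9, 0.0, -106.1]
wrist_force: [-0.5, -0.3, 5.4]
opening: 0.0266
```

move_arm(deltas=[[[0, -0.04, 0, 0], [0, -0.08, 0, 0], [0, -0.12, 0, 0], [0, -0.12, 0, 0]]])

```text
time: 4.35
ee_pos: [0.5445, -0.1594, 0.182]
tcp_rot: [-89.5, -0.0, -106.1]
wrist_force: [-0.0, -0.6, -1.0]
opening: 0.0265
```

```bash
python3 - <<'E'
from h import *
import pickle
c=pickle.load(open("w1.pkl","rb")); P=cloud(c); x,y,z=[P[...,i] for i in range(3)]
for n,y0,y1,zl,zh in(("stop",.05,.095,.066,.075),("housing",.134,.1965,.066,.0725)):
    m=(x>.47)&(x<.575)&(y>y0)&(y<y1)&(z>zl)&(z<zh)
    m=cv2.morphologyEx(m.astype(np.uint8),cv2.MORPH_OPEN,np.ones((5,5)))>0
    R=cv2.minAreaRect(P[m][:,:2].astype(np.float32)*1000); print(n,R)
xs=np.arange(.48,.57,.004)
for n,y0,y1,zl,zh,q in(("stopface",.05,.095,.066,.075,99),("jawface",.19,.205,.073,.08,1),("houseface",.12,.15,.066,.073,2)):
    X=[];Y=[]
    for xb in xs:
        if n=="houseface" and not .5<xb<.545: continue
        m=(abs(x-xb)<.002)&(y>y0)&(y<y1)&(z>zl)&(z<zh)
        if m.sum()>5: X.append(xb);Y.append(np.percentile(y[m],q))
    f=np.polyfit(X,Y,1); print(n,"slope deg",np.degrees(f[0]).round(2),"y@.523",np.polyval(f,.523).round(4),"rms",np.std(Y-np.polyval(f,X)).round(5))
go(.523,.125,.18,-91.4)
E
```

```text
stop ((522.6844482421875, 70.30399322509766), (30.47584342956543, 89.59317016601562), 88.69755554199219)
housing ((524.49267578125, 165.05441284179688), (60.095848083496094, 59.952693939208984), 88.57898712158203)
stopface slope deg -1.49 y@.523 0.0852 rms 0.00021
jawface slope deg -0.52 y@.523 0.1959 rms 0.00205
houseface slope deg -1.57 y@.523 0.1353 rms 0.00022
t 4.35 p [ 0.5445 -0.1594  0.182 ] yaw -106.15 F [-0.  -0.6 -1. ] op 0.0265
delta tool x,y,z mm: [-267.3    2.   -99.7] turn -14.75 dist 285
```

move_arm(deltas=[[[-0.046, 0, -0.017, -3], [-0.092, 0, -0.034, -9], [-0.138, 0, -0.051, -14.7], [-0.184, 0, -0.069, -14.7], [-0.23, 0, -0.086, -14.7]]])

```text
time: 4.85
ee_pos: [0.5232, 0.0877, 0.1755]
tcp_rot: [-90.0, -0.0, -91.5]
wrist_force: [1.5, -0.8, 0.1]
opening: 0.0266
```

move_arm(deltas=[[[-0.02, 0, 0, 0], [-0.03, 0, 0, 0], [-0.036, 0, 0, 0], [-0.036, 0, 0, 0], [-0.036, 0, 0, 0]]])

```text
time: 5.35
ee_pos: [0.525, 0.1209, 0.1759]
tcp_rot: [-90.0, -0.0, -91.5]
wrist_force: [-0.3, 0.5, -0.5]
opening: 0.0268
```

```bash
python3 -c "
from h import *
go(.5236,.122,.1,-91.4)
c=camera('wrist'); cv2.imwrite('pics/w3.png',cv2.resize(c['color'],(768,576)))
P=cloud(c);x,y,z=[P[...,i] for i in range(3)]
from fin import fin
"
```

```text
t 5.35 p [0.525  0.1209 0.1759] yaw -91.52 F [-0.3  0.5 -0.5] op 0.0268
delta tool x,y,z mm: [-1.1 75.9 -1.4] turn -0.12 dist 76
```

View pics/w3.png

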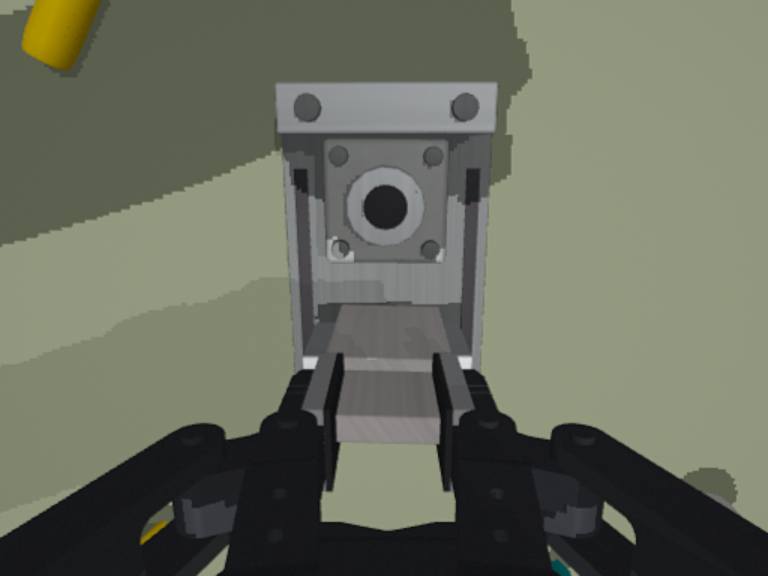

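The spacer hangs straight in the grip at (388,400), over the gap with the housing face ahead at (385,262). Lowering it in.

move_arm(deltas=[[[-0.001, 0.04, -0.001, 0], [-0.001, 0.08, -0.001, 0], [-0.001, 0.1, -0.001, 0], [-0.001, 0.1, -0.001, 0], [-0.001, 0.1, -0.001, 0]]])

```text
time: 5.9
ee_pos: [0.524, 0.1222, 0.0765]
tcp_rot: [-90.0, -0.0, -91.5]
wrist_force: [-0.3, 0.5, -0.3]
opening: 0.0265
```

```bash
python3 -c "
from h import *
go(.5236,.127,.072,-91.4)"
```

```text
t 5.9 p [0.524  0.1222 0.0765] yaw -91.52 F [-0.3  0.5 -0.3] op 0.0265
delta tool x,y,z mm: [-4.8  4.5 -0.5] turn -0.12 dist 7
```

move_arm(deltas=[[[-0.002, 0.003, 0, 0], [-0.004, 0.0035, 0, 0], [-0.006, 0.0035, 0, 0], [-0.006, 0.0035, 0, 0]]])

```text
time: 6.3
ee_pos: [0.5244, 0.1285, 0.0732]
tcp_rot: [-89.9, -0.1, -91.5]
wrist_force: [-0.3, -4.5, 1.0]
opening: 0.0265
```

move_arm(deltas=[[[-0.001, 0, 0, 0], [-0.002, 0, 0, 0], [-0.002, 0.001, 0, 0], [-0.002, 0.002, 0, 0], [-0.002, 0.002, 0, 0]]])

```text
time: 6.8
ee_pos: [0.5246, 0.1289, 0.0715]
tcp_rot: [-89.9, -0.3, -91.5]
wrist_force: [-0.8, -13.6, 3.6]
opening: 0.0267
```

Contact: the housing is driven to the jaw with 13.6 N and the spacer rests on the bed. I'll relieve the push, release and lift.

move_arm(deltas=[[[0.0012, 0, 0, 0], [0.0015, 0, 0, 0]]])

```text
time: 7.0
ee_pos: [0.5246, 0.1286, 0.0714]
tcp_rot: [-89.9, -0.1, -91.5]
wrist_force: [-0.9, -5.8, 2.1]
opening: 0.0263
```

move_arm(deltas=[[[0, 0, 0, 0], [0, 0, 0, 0], [0, 0, 0, 0], [0, 0, 0, 0]]], claw=0.055)

```text
time: 7.4
ee_pos: [0.5241, 0.1297, 0.0707]
tcp_rot: [-90.0, 0.0, -91.4]
wrist_force: [-0.2, -0.2, 0.7]
opening: 0.0553
```

move_arm(deltas=[[[0, -0.02, 0, 0], [0, -0.06, 0, 0], [0, -0.1, 0, 0], [0, -0.13, 0, 0], [0, -0.13, 0, 0]]])

```text
time: 7.9
ee_pos: [0.5256, 0.13, 0.2053]
tcp_rot: [-89.6, 0.1, -91.4]
wrist_force: [0.9, -0.4, -0.1]
opening: 0.0547
```

```bash
python3 - <<'E'
from fin import *
c=camera("wrist"); P=cloud(c); x,y,z=[P[...,i] for i in range(3)]
fin(c,P,.524,.128,.09,.102,.03)
m=(abs(x-.524)<.018)&(y>.1)&(y<.14)&(z>.066)&(z<.0715); print("blocktop y",np.percentile(y[m],[1,99]).round(4),m.sum())
m=(abs(x-.524)<.03)&(y>.04)&(y<.1)&(z>.066)&(z<.075); print("stop y",np.percentile(y[m],[1,99]).round(4),m.sum())
cv2.imwrite("pics/w4.png",cv2.resize(c["color"],(768,576)))
go(.4153,-.171,.2,-66.2)
E
```

```text
n 435 c [524.5 141.2] size [32.9 27.2] long axis yaw 89.2 ztop 0.0995
blocktop y [0.1214 0.1398] 473
stop y [0.056  0.0859] 2053
t 7.95 p [0.525  0.1298 0.2028] yaw -91.44 F [-0.3  0.5 -1.1] op 0.0551
delta tool x,y,z mm: [ 303.5    2.8 -102.1] turn -25.24 dist 320
```

View pics/w4.png

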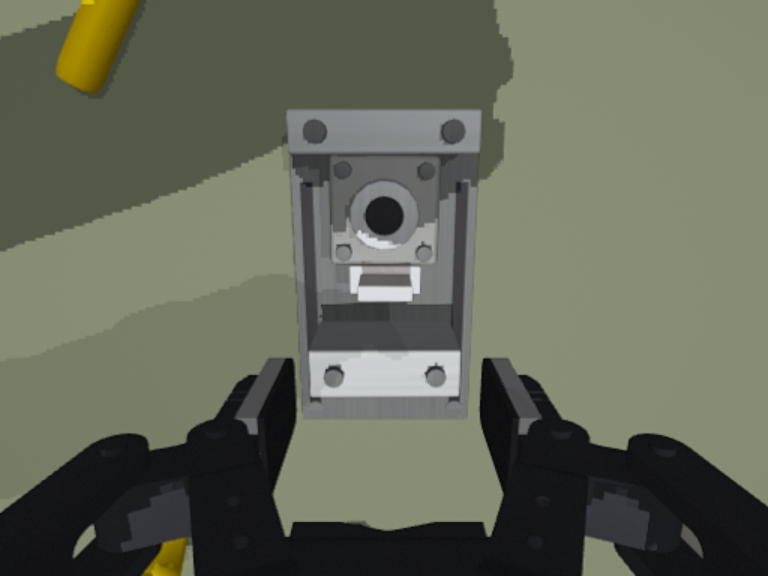

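The spacer stands flush against the housing at (385,280). The remaining gap to the stop at (385,370) is about 35.6 mm. Next, the wedge.

move_arm(deltas=[[[0.046, 0, -0.015, -5], [0.092, 0, -0.03, -12], [0.138, 0, -0.046, -19], [0.184, 0, -0.062, -25.3], [0.23, 0, -0.077, -25.3]]])

```text
time: 8.45
ee_pos: [0.4399, -0.0998, 0.1993]
tcp_rot: [-90.1, 0.0, -65.9]
wrist_force: [1.2, -0.5, -0.1]
opening: 0.0546
```

```bash
python3 -c "
from h import *
go(.4153,-.171,.13,-66.2)"
```

```text
t 8.45 p [ 0.4399 -0.0998  0.1993] yaw -65.89 F [ 1.2 -0.5 -0.1] op 0.0546
delta tool x,y,z mm: [ 54.9  69.3 -51.5] turn 0.31 dist 102
```

move_arm(deltas=[[[0.028, 0.03, -0.026, 0], [0.055, 0.05, -0.051, 0], [0.055, 0.07, -0.051, 0], [0.055, 0.07, -0.051, 0], [0.055, 0.07, -0.051, 0]]])

```text
time: 8.95
ee_pos: [0.4165, -0.1691, 0.1302]
tcp_rot: [-90.1, 0.1, -66.1]
wrist_force: [0.1, 0.2, 0.5]
opening: 0.055
```

```bash
python3 -c "
from fin import *
c=camera('wrist'); P=cloud(c)
s=fin(c,P,.415,-.171,.082,.096,.03)
go(.4153,-.171,.0635,-66.1)"
```

```text
n 771 c [ 415.1 -170.8] size [27.6  8.9] long axis yaw 23.4 ztop 0.0894
t 9.0 p [ 0.4171 -0.169   0.131 ] yaw -66.1 F [0.4 0.6 0. ] op 0.0547
delta tool x,y,z mm: [ 1.1 67.5 -2.5] turn -0.0 dist 68
```

move_arm(deltas=[[[0.001, 0.03, -0.002, 0], [0.001, 0.055, -0.002, 0], [0.001, 0.067, -0.002, 0], [0.001, 0.067, -0.002, 0], [0.001, 0.067, -0.002, 0]]])

```text
time: 9.5
ee_pos: [0.4161, -0.171, 0.0648]
tcp_rot: [-90.0, -0.0, -66.1]
wrist_force: [0.4, 0.3, 0.1]
opening: 0.0548
```

move_arm(deltas=[[[0, 0, 0, 0], [0, 0, 0, 0], [0, 0, 0, 0], [0, 0, 0, 0], [0, 0, 0, 0]]], claw=0.015, newtons=100)

```text
time: 10.0
ee_pos: [0.4162, -0.1716, 0.0651]
tcp_rot: [-89.9, -0.1, -66.2]
wrist_force: [-1.1, -0.9, 6.1]
opening: 0.0254
```

move_arm(deltas=[[[0, -0.03, 0, 0], [0, -0.07, 0, 0], [0, -0.11, 0, 0], [0, -0.12, 0, 0], [0, -0.12, 0, 0]]])

```text
time: 10.5
ee_pos: [0.4163, -0.1715, 0.1854]
tcp_rot: [-89.9, -0.1, -66.2]
wrist_force: [-0.5, -0.3, -1.6]
opening: 0.0254
```

```bash
python3 -c "
from h import *
go(.5232,.103,.182,-91.45)"
```

```text
t 10.5 p [ 0.4163 -0.1715  0.1854] yaw -66.15 F [-0.5 -0.3 -1.6] op 0.0254
delta tool x,y,z mm: [-207.9    3.4  208.8] turn 25.3 dist 295
```

move_arm(deltas=[[[-0.034, 0, 0.034, 5], [-0.068, 0, 0.068, 11], [-0.102, 0, 0.102, 18], [-0.136, 0, 0.136, 25.3], [-0.17, 0, 0.17, 25.3]]])

```text
time: 11.0
ee_pos: [0.5019, 0.0548, 0.1817]
tcp_rot: [-90.1, -0.0, -91.7]
wrist_force: [1.3, -1.2, -0.6]
opening: 0.0254
```

```bash
python3 -c "
from h import *
go(.524,.103,.182,-91.45)"
```

```text
t 11.0 p [0.5019 0.0548 0.1817] yaw -91.72 F [ 1.3 -1.2 -0.6] op 0.0254
delta tool x,y,z mm: [-48.8  -0.3  20.6] turn -0.27 dist 53
```

move_arm(deltas=[[[-0.025, 0, 0.01, 0], [-0.05, 0, 0.02, 0], [-0.05, 0, 0.02, 0], [-0.05, 0, 0.02, 0], [-0.05, 0, 0.02, 0]]])

```text
time: 11.5
ee_pos: [0.5229, 0.1018, 0.1827]
tcp_rot: [-90.1, -0.0, -91.5]
wrist_force: [-0.8, 0.2, -1.7]
opening: 0.0254
```

```bash
python3 -c "
from h import *
go(.524,.1031,.12,-91.45)
c=camera('wrist'); cv2.imwrite('pics/w5.png',cv2.resize(c['color'],(768,576)))"
```

```text
t 11.5 p [0.5229 0.1018 0.1827] yaw -91.48 F [-0.8  0.2 -1.7] op 0.0254
delta tool x,y,z mm: [-1.4 62.7  1.1] turn -0.03 dist 63
```

View pics/w5.png

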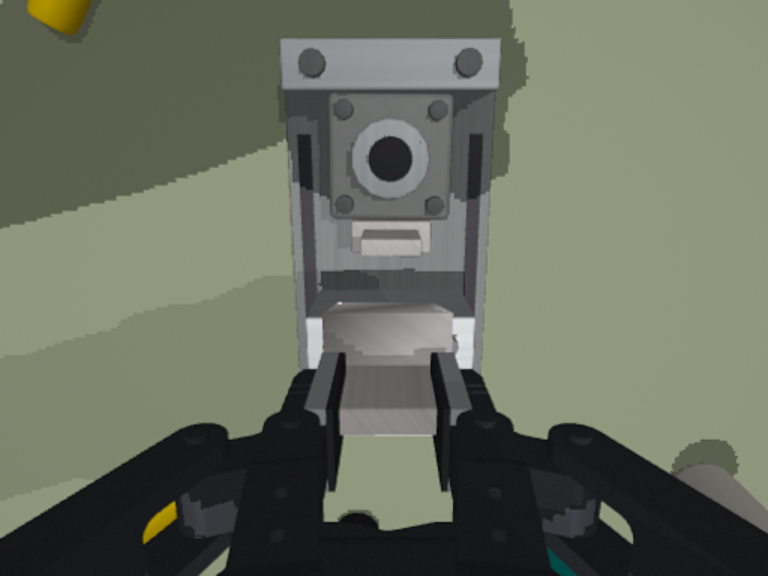

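The wedge is held square and thin end down at (388,380), centred above the gap between the stop and the spacer at (390,240). Descending short of contact.

move_arm(deltas=[[[-0.001, 0.03, 0.001, 0], [-0.001, 0.055, 0.001, 0], [-0.001, 0.075, 0.001, 0], [-0.001, 0.082, 0.001, 0], [-0.001, 0.082, 0.001, 0]]])

```text
time: 12.05
ee_pos: [0.5239, 0.1027, 0.101]
tcp_rot: [-90.1, -0.0, -91.5]
wrist_force: [0.2, 0.5, -0.9]
opening: 0.0254
```

move_arm(deltas=[[[0, 0.002, 0, 0], [0, 0.004, 0, 0], [0, 0.006, 0, 0], [0, 0.008, 0, 0], [0, 0.008, 0, 0]]])

```text
time: 12.55
ee_pos: [0.5246, 0.1034, 0.0935]
tcp_rot: [-90.0, -0.0, -91.5]
wrist_force: [0.7, -1.8, -1.2]
opening: 0.0254
```

```bash
python3 -c "
from h import *
go(.524,.1031,.088,-91.45)"
```

```text
t 12.55 p [0.5246 0.1034 0.0935] yaw -91.45 F [ 0.7 -1.8 -1.2] op 0.0254
delta tool x,y,z mm: [ 0.3  5.5 -0.6] turn -0.0 dist 6
```

move_arm(deltas=[[[0, 0.001, 0, 0], [0, 0.002, 0, 0], [0, 0.003, 0, 0], [0, 0.004, 0, 0], [0, 0.004, 0, 0]]])

```text
time: 13.05
ee_pos: [0.5247, 0.1031, 0.0897]
tcp_rot: [-90.0, -0.0, -91.5]
wrist_force: [-0.2, -5.6, 1.4]
opening: 0.0257
```

move_arm(deltas=[[[0, 0.001, 0, 0], [0, 0.002, 0, 0], [0, 0.002, 0, 0]]])

```text
time: 13.35
ee_pos: [0.5248, 0.1028, 0.088]
tcp_rot: [-89.9, -0.1, -91.5]
wrist_force: [-0.4, -7.2, 3.4]
opening: 0.0256
```

move_arm(deltas=[[[0.0005, 0.001, 0, 0], [0.0007, 0.002, 0, 0], [0.0007, 0.003, 0, 0], [0.0007, 0.003, 0, 0]]])

```text
time: 13.75
ee_pos: [0.5254, 0.1027, 0.0867]
tcp_rot: [-89.8, 0.0, -91.5]
wrist_force: [-2.0, -4.9, 14.7]
opening: 0.0255
```

move_arm(deltas=[[[0.0003, 0.001, 0, 0], [0.0003, 0.002, 0, 0], [0.0003, 0.002, 0, 0], [0.0003, 0.002, 0, 0]]])

```text
time: 14.15
ee_pos: [0.5257, 0.1027, 0.0861]
tcp_rot: [-89.7, 0.1, -91.5]
wrist_force: [-6.4, -5.1, 23.4]
opening: 0.0255
```

move_arm(deltas=[[[0, 0.001, -0.0005, 0], [0, 0.002, -0.0005, 0], [0, 0.003, -0.0005, 0], [0, 0.003, -0.0005, 0]]])

```text
time: 14.55
ee_pos: [0.526, 0.1027, 0.0855]
tcp_rot: [-89.5, 0.1, -91.5]
wrist_force: [-9.4, -6.5, 39.9]
opening: 0.0253
```

```bash
python3 - <<'E'
from fin import *
c=camera("wrist"); P=cloud(c); x,y,z=[P[...,i] for i in range(3)]
cv2.imwrite("pics/w6.png",cv2.resize(c["color"],(768,576)))
s=camera("scene"); cv2.imwrite("pics/s6.png",cv2.resize(s["color"][130:260,180:340],(800,650))[:600])
go(.524,.103,.088,-91.45)
E
```

```text
t 14.65 p [0.526  0.1027 0.0855] yaw -91.45 F [-8.  -6.1 39.2] op 0.0255
delta tool x,y,z mm: [-0.3 -2.5 -2. ] turn -0.0 dist 3
```

View pics/s6.png

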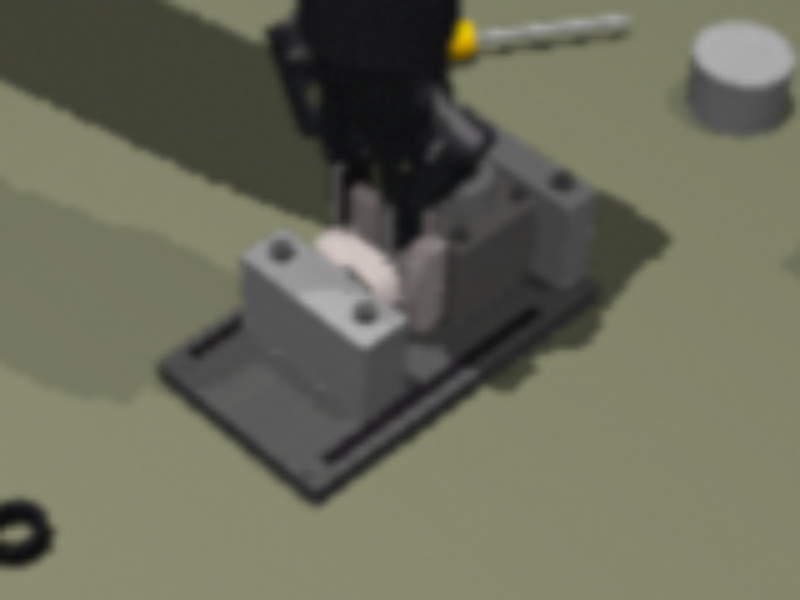

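View pics/w6.png

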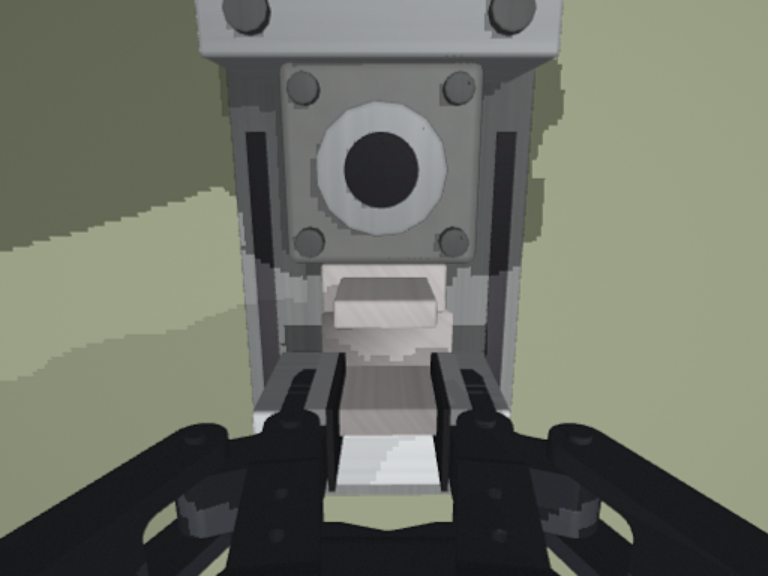

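```bash
python3 - <<'E'
from h import *
c=camera("wrist"); P=cloud(c); r=lambda m,i:np.round(np.median(P[m][:,i]),4)
v,u=np.mgrid[0:384,0:512]*1.5
box=lambda a,b,d,e:(u>a)&(u<b)&(v>d)&(v<e)&(c["range_z"]>0)
for n,b in(("wedge shoulder",(340,435,332,348)),("wedge fin top",(345,432,415,432)),("spacer fin top",(345,430,305,325)),("spacer shoulder",(328,440,267,275)),("housing top",(330,430,245,258)),("stop top",(345,430,460,485)),("bed",(230,245,200,300))):
    p=P[box(*b)]; print(n,len(p),"z",np.percentile(p[:,2],[10,50,90]).round(4),"y",np.percentile(p[:,1],[2,98]).round(4))
x,y,z=[P[...,i] for i in range(3)]
m=(abs(x-.524)<.02)&(z>.066)&(z<.073)&(y>.137)&(y<.15);print("housing y min",np.percentile(y[m],1).round(4))
m=(abs(x-.524)<.045)&(z>.0735)&(z<.079)&(y>.185); print("jaw y min",np.percentile(y[m],[1,5]).round(4),m.sum())
E
```

```text
wedge shoulder 629 z [0.0803 0.0811 0.0818] y [0.1133 0.1184]
wedge fin top 623 z [0.1085 0.1091 0.1098] y [0.101 0.106]
spacer fin top 725 z [0.0978 0.0986 0.0993] y [0.127  0.1325]
spacer shoulder 373 z [0.0698 0.0705 0.0713] y [0.1336 0.1364]
housing top 526 z [0.0698 0.0706 0.0713] y [0.1396 0.1436]
stop top 947 z [0.0697 0.0705 0.0712] y [0.0151 0.0662]
bed 659 z [-0.0002  0.0009  0.016 ] y [0.1077 0.1519]
housing y min 0.1371
jaw y min [0.1863 0.1895] 8113
```

move_arm(deltas=[[[0, 0, 0, 0], [0, 0, 0, 0], [0, 0, 0, 0], [0, 0, 0, 0], [0, 0, 0, 0]]])

```text
time: 15.2
ee_pos: [0.526, 0.1027, 0.0855]
tcp_rot: [-89.5, 0.1, -91.5]
wrist_force: [-10.0, -6.4, 39.6]
opening: 0.0254
```

```bash
python3 -c "
from h import *
go(.524,.103,.088,-91.45); print(job_done())"
```

```text
t 15.2 p [0.526  0.1027 0.0855] yaw -91.45 F [-10.   -6.4  39.6] op 0.0254
delta tool x,y,z mm: [-0.3 -2.5 -2. ] turn -0.0 dist 3
the job is handed in; nothing more can be done
None
```

I used one aluminium spacer and handed the job in at 15.2 s, with the wedge jammed, still gripped and pressed in at about 40 N. The measured slack was about 51.6 mm, so one spacer left roughly 35.6 mm, which is within the wedge's jam range. I stood it on the bed flush against the housing and pushed the housing to the jaw. I then pressed the wedge, thin end down and aligned with the bed, into the remaining gap.

**Last checks:**
- **Wedge:** its foot is about 5.4 mm clear of the bed. The push rose steeply over the last 2 mm or so, and the wedge did not move during a 0.5 s hold.
- **Housing:** its back face works out at y≈0.197, the same as the jaw face, so it is tight.
- **Other parts:** the two unused spacers and the bystanders were never touched.

**What disagreed:**
- The wedge sits 2–3 mm lower than the measured gap predicted, so the gap implied by its depth is nearer 36.8 mm. That is close to the 37 mm limit, though the foot is still clear of the bed.
- There was also a side force of about 10 N along x while pressing, which I left alone.
- The last direct check of the jaw edge gave an unusable value, so the jaw position comes from the earlier picture.

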